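Serve one chocolate in the handled pan

TASK

Serve one chocolate for the coffee drinker on the left: take the small steel serving pan by its wooden handle and, with the handle pointing straight out of the dispenser's front, press the pan down on the sprung pad under the spout until the pad is fully down and one chocolate rolls into the pan. Draw the pan clear of the dispenser, lift it well above the worktop and, keeping it level and the chocolate in the middle, turn it a quarter turn to the left, so that the handle lies parallel to the worktop's front edge and the bowl is its left end, towards the mug. Finish there still holding the pan, level and quite still in the air, with just that one chocolate dispensed; drop none and leave the mug, the small glass, the salt shaker and the candle undisturbed.

Things in the scene. Friction and masses are not known exactly. Their poses are not given: they have to be found in the camera images.
- pan: Serving pan, 130 g: round dished steel bowl, 110 mm across, 34 mm high, lowest inside in the middle (floor 6 mm above the underside), on a flat 60 mm foot; straight wooden handle 14 mm wide, 16 mm high. Origin: centre of the bowl's underside; z up. The handle points along -x, level, its middle line 30 mm above the underside, from x = -62 to -154 mm.
- pan_grip (a point): Point on the handle's middle line where it is well gripped from above (across its 14 mm width): 95 mm from the bowl's centre, 30 mm above the pan's underside.
- dispenser: Fixed chocolate dispenser: white base 252 x 124 x 12 mm, white column, on it a sloping aluminium trough (37 mm wide, to 0.17 m high) that runs down to the spout. Origin on the worktop under the pad's middle; x points from the pad to the column, so the front is -x; z up. Base from x = -60 to 192 mm; upright steel straps (to 0.17 m high) from x = 79 mm on.
- pad_top (a point): Middle of the top of the round sprung pad (72 mm across, rubber-faced, level): 32 mm above the worktop at rest, 17 mm fully down. Moves with the pad. With the bowl's centre over it (within about 15 mm) the chocolate falls into the pan.
- spout (a point): Lower end of the trough's floor, mid-width: 46 mm behind the pad's middle, 88 mm above the worktop; trough 3 mm thick. The bowl's far edge has to pass below it, so the pan goes in and out from the front (on the pad at rest the rim stands 66 mm above the worktop).
- pad (a joint): Travel of the pad straight down, 0 (up) to 0.015 m (fully down, at a stop). Sprung: moves off at about 2.2 N, 3.5 N fully down, more than the pan's weight. The gate goes down with it: the first chocolate is let go at about 0.013 m and comes to rest in the pan about a second later; the next one rolls to the gate when the pad comes up, so each full press gives one.
- chocolate_1_center (a point): Centre of the first (lowest) chocolate in the trough, a loose brown ball, 28 mm across, 14 g; waiting at the gate. Lying in the middle of the pan it is about 20 mm above the pan's underside.
- chocolate_2_center (a point): Centre of the second chocolate, 28 mm across, next up the trough.
- chocolate_3_center (a point): Centre of the third chocolate, 28 mm across, highest in the trough.
- coffee_mug: Two-tone coffee mug, about 86 mm across and 88 mm high, loose, on the left part of the worktop. Origin near the middle of its underside.
- salt_shaker: Clear salt shaker, 44 mm across and 90 mm high, loose, to the right of the dispenser. Origin: centre of its underside.
- little_candle: Tea light in a shallow cup, 38 mm across and 15 mm high, loose, behind the pan's place. Origin: centre of its underside.
- worktop (a point): Fixed point on top of the worktop, 0.45 m straight ahead of the robot; its x points away from the robot, its y to the left, parallel to the front edge.
- little_glass: Small clear drinking glass, 48 mm across and 61 mm high, loose, behind and between the pan and the dispenser. Origin: centre of its underside.
Not all that is in view belongs to the job. What is shaped like the coffee_mug but blue is not meant.

How it is judged:
By the outcome, as a careful person would: the job done as asked, in the order asked, and still so for the second after the job is handed in, while the arm keeps its last pose, push and grip.
It also fails if it takes over 69 s, if anything falls off the work surface, if the arm or the gripper's body presses on something with over 40 N, if the wrist force passes 120 N, or if a joint passes its speed limit or range.

ROBOT

A 6-joint arm with a two-finger parallel gripper is mounted at the origin on a cart in front of the work surface, level with it; the furniture and walls round the work are solid. World frame = base frame: x ahead of the robot, y to its left, z up, the work surface at z = 0. Lengths are in m, angles in rad, forces in N, time in s.
With the tool pointing down it reaches from about 0.375 to 0.9 m from the base axis. Payload 3.1 kg.
Tool frame: the origin (TCP) lies on the centre line of the jaws, within the pads' length; the fingertips stand 17 mm ahead of it and the grasp point (between the pads) lies 2 mm behind it (tcp_to_tips is the distance from the TCP to the fingertips, in m); z points along the fingers, y is the line along which they close (so a half turn about z gives the same grasp; the last joint's range is limited). The gripper opens to 85 mm and grips with 20 to 120 N. Pads are 22 mm wide; open, the fingers measure 114 mm over their backs; the gripper's body (76 mm by 85 mm) begins 54 mm behind the grasp point. The pads swing forward as they close: fully open they stand 13 mm farther back than shut.
Start: joints at [0.956, 0.527, 1.433, -0, 1.181, -0.178], TCP at [0.264, 0.566, 0.248] pointing down, gripper open.
Joint ranges: [-3.08, 3.08], [-0.75, 2.2], [0.22, 2.44], [-1.43, 4.57], [0, 2.65], [-2.85, 2.85]. Speed limits (rad/s): [2.79, 2.79, 3.14, 3.14, 3.14, 3.14].

INTERFACE

Orientations are given as [roll, pitch, yaw] about the fixed x, y, z axes, in that order (R = Rz(yaw) Ry(pitch) Rx(roll)).
In Python, from workcell import state, snapshot, camera_model, close_job, tcp_to_tips gives the robot as it stands. The module is installed in compiled form; this text tells all that it offers.
- The arm moves only by the shell command python3 -m jog 'ROWS'. ROWS is JSON, a list that holds one entry, the list of rows, each a list of 7 numbers: the shift along the tool's x, y, z in mm, then the turn, a rotation vector about the tool's x, y, z in degrees, then the closure, from -1 (fully open) to 1 (shut). In form: [[[x, y, z, wx, wy, wz, fingers], ...]]. A call has 1 to 10 rows; each row is the pose to reach, as a shift and turn from the pose commanded when the call began, along the tool's axes at that moment; what a row does not reach only later rows make up. A row lasts 1/10 s, in which the tool goes at most 50 mm and 8.59 degrees, less where a joint would pass 70% of its speed; a pose out of reach is approached as far as the arm can. A call with a gripper value outside its range is refused whole. The fingers move at their own pace and stop on an object; the grip force is fixed at half the most. Time passes only in rows, so rows that repeat a pose let the fingers close. It gives the time, the measured TCP pose, the force, the opening and the grip force at its end, in the units of the state.
- state(): the state, without advancing time (a new reading comes with each control period).
- snapshot(name): name is "scene" or "top"; returns the picture (420x560x3 uint8, red, green, blue); there is no depth.
- camera_model(name): a dict with "vertical_fov" (degrees; the focal length in pixels is half the picture's height over the tangent of half this angle, whatever the lens; pixels are square), "cx", "cy" (the principal point, pixels), "R" (3x3) and "t" (3): a world point X has camera coordinates R X + t. Camera axes: x right, y down, z forward; pixel columns grow to the right and rows downward; lengths in m; the calibration is good to about 2 mm. A picture is of the moment at which its call begins. camera_model takes no time and is no camera call.
- close_job(): hands the job in; it is judged then, once.
The state is a dict: "time_s": time; "q": joint angles; "joint_vel": joint speeds; "joint_efforts": joint torques, N m; "position": TCP position; "ee_rot": TCP orientation; "ft_force": force on the tool from outside, world axes, zero at the start; "wrist_torque": the same for the moment, N m; "opening": finger opening in m; "grip_force": force on a finger pad.
Only numpy, scipy, OpenCV 4.12 (cv2) and the standard library are available. Lean on these libraries where they do the work, as an engineer would, in place of code of your own. Each camera call takes 0.05 s, during which the arm holds its last target. There are 200 camera calls.

## Working session

There is one attempt and no reset: what is moved stays moved. The work goes in short steps, Python scripts to look and compute and a shell command to move; the robot and the scene stay as the last step left them, time stands still between calls to the robot, and variables do not carry over. Pictures are saved under pics/ and viewed, at most 10 in all, crops included, and the job is handed in when it is done.

```bash
mkdir -p pics
python3 - <<'E'
from workcell import *
import cv2,numpy as np
for n in("scene","top"):
    im=snapshot(n); cv2.imwrite(f"pics/{n}0.png",im[:,:,::-1]); m=camera_model(n); print(n,m)
s=state();print(s,tcp_to_tips)
E
```

```text
scene {'vertical_fov': 43.24254325949148, 'cx': 281.09262802114284, 'cy': 209.5916668906994, 'R': array([[ 0.87082207, -0.49159662,  0.00129508],
       [-0.33953192, -0.60335321, -0.72158366],
       [ 0.35550948,  0.62793126, -0.69232604]]), 't': array([-0.50329318,  0.30955152,  1.21220464])}
top {'vertical_fov': 48.22716945881464, 'cx': 281.6499071157439, 'cy': 204.60784616438758, 'R': array([[-1.77787160e-02, -9.99841838e-01, -4.64567880e-04],
       [-9.55566488e-01,  1.71281662e-02, -2.94277612e-01],
       [ 2.94239026e-01, -4.78795259e-03, -9.55719871e-01]]), 't': array([0.04770926, 0.6094996 , 1.42616905])}
{'time_s': 0.1, 'q': array([ 9.55502299e-01,  5.28382885e-01,  1.43378880e+00,  1.35933586e-05,
        1.18139801e+00, -1.78528984e-01]), 'joint_vel': array([ 0.0011143 , -0.00283456, -0.00122467,  0.00029441,  0.00057331,
        0.00010347]), 'joint_efforts': array([-8.42360969e-04, -4.43307388e+01, -1.78585446e+01, -2.60459483e-04,
        3.90433590e-03,  2.62556978e-05]), 'position': array([0.26400628, 0.5658226 , 0.24742084]), 'ee_rot': array([-3.13964926e+00, -3.63453748e-04,  2.70482208e+00]), 'ft_force': array([-0.285506  , -0.01222311,  0.406252  ]), 'wrist_torque': array([-0.06201404, -0.04993542,  0.01035337]), 'grip_force': 0.0, 'opening': 0.08564492965770627} 0.017
```

View pics/scene0.png

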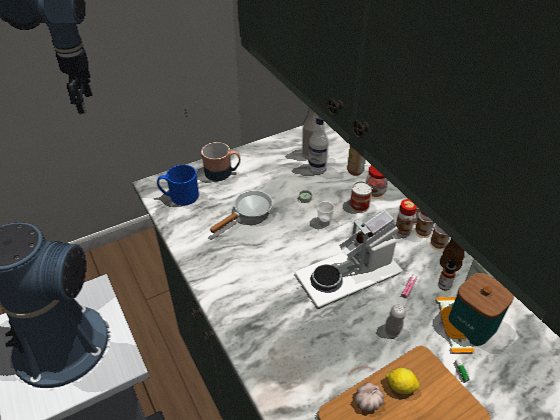

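View pics/top0.png

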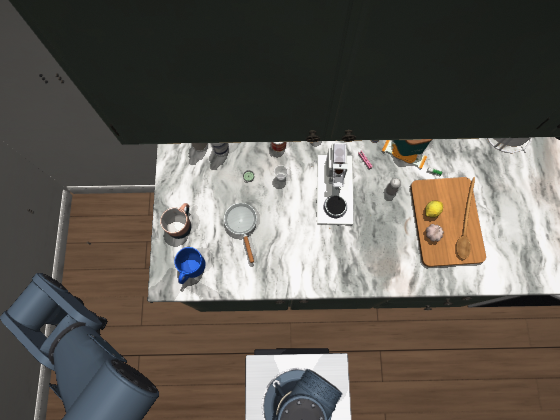

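The scene view shows the pan bowl at (253,207) with its handle end at (212,231), and the pad at (326,277). In the top view the bowl is at (240,218), the handle end at (251,262) and the pad at (335,205). Next I'll measure from masks and look at an enlarged crop.

```bash
cat > h.py <<'E'
from workcell import *
import cv2,numpy as np
def cam(n):
    m=camera_model(n); return m,210/np.tan(np.radians(m["vertical_fov"])/2)
def ray(n,u,v):
    m,f=cam(n); d=m["R"].T@np.array([(u-m["cx"])/f,(v-m["cy"])/f,1]); return -m["R"].T@m["t"],d/np.linalg.norm(d)
def plane(n,p,z):
    o,d=ray(n,*p); return o+d*(z-o[2])/d[2]
def tri(ps,pt):
    A=np.zeros((3,3));b=np.zeros(3);R=[ray("scene",*ps),ray("top",*pt)]
    for o,d in R: P=np.eye(3)-np.outer(d,d);A+=P;b+=P@o
    X=np.linalg.solve(A,b); return X,[np.linalg.norm(np.cross(X-o,d)) for o,d in R]
def proj(n,X):
    m,f=cam(n); c=m["R"]@np.array(X)+m["t"]; return c[:2]/c[2]*f+[m["cx"],m["cy"]]
def blob(mask,box):
    x0,y0,x1,y1=box; k=np.zeros_like(mask);k[y0:y1,x0:x1]=mask[y0:y1,x0:x1]
    n,l,s,c=cv2.connectedComponentsWithStats(k); i=1+np.argmax(s[1:,4]); return l==i,c[i],s[i]
E
cat > m.py <<'E'
from h import *
B={"scene":dict(h=(200,200,245,240),p=(300,255,350,300)),"top":dict(h=(235,230,265,270),p=(320,190,350,222))}
out={}
for n in B:
    im=cv2.imread(f"pics/{n}0.png");hsv=cv2.cvtColor(im,cv2.COLOR_BGR2HSV)
    hm=((hsv[...,0]<20)&(hsv[...,1]>110)&(hsv[...,2]>50)).astype(np.uint8)
    k,c,s=blob(hm,B[n]["h"]);pts=np.argwhere(k)[:,::-1].astype(float);d=np.linalg.svd(pts-c,full_matrices=False)[2][0];t=(pts-c)@d
    e=sorted([c+d*t.min(),c+d*t.max()],key=lambda p:p[1]);
    pm=(hsv[...,2]<60).astype(np.uint8);k2,c2,s2=blob(pm,B[n]["p"])
    cn=max(cv2.findContours(k2.astype(np.uint8),0,1)[0],key=len);el=cv2.fitEllipse(cn)
    out[n]=(e[0],e[1],c,np.array(el[0]));print(n,"handle",e,c,s[4],"pad",el)
for i,w in enumerate(["h_in","h_out","h_c","pad"]): print(w,*tri(out["scene"][i],out["top"][i]))
a=cv2.imread("pics/top0.png")[130:280,150:350];b=cv2.imread("pics/scene0.png")[170:320,200:400]
cv2.imwrite("pics/crop.png",np.vstack([cv2.resize(a,(800,600),interpolation=2)]))
cv2.imwrite("pics/crop2.png",cv2.resize(b,(800,600),interpolation=2))
E
python3 m.py
```

```text
scene handle [array([236.11287526, 214.1752134 ]), array([211.1608596 , 230.24969828])] [223.82911392 222.08860759] 158 pad ((326.4153747558594, 274.7113952636719), (19.53278350830078, 24.86495018005371), 93.11666107177734)
top handle [array([244.88848016, 236.75594018]), array([251.76512819, 261.78982417])] [248.28865979 249.13402062] 97 pad ((335.6262512207031, 204.73388671875), (16.964597702026367, 17.846118927001953), 132.40438842773438)
h_in [0.52196495 0.15949215 0.03133289] [np.float64(0.0019264309004504334), np.float64(0.0019264309004503155)]
h_out [0.43720328 0.1369341  0.03094981] [np.float64(0.0008579947899397732), np.float64(0.0008579947899396923)]
h_c [0.47967122 0.14826728 0.03109187] [np.float64(0.0013359503168296732), np.float64(0.0013359503168296355)]
pad [ 0.62544326 -0.14541019  0.03102966] [np.float64(0.00020439666247772133), np.float64(0.00020439666247781474)]
```

View pics/crop.png

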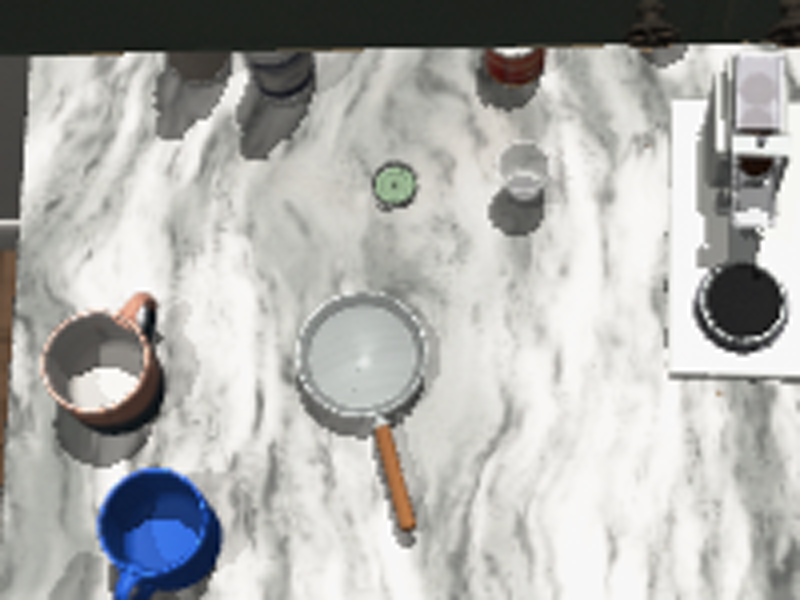

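View pics/crop2.png

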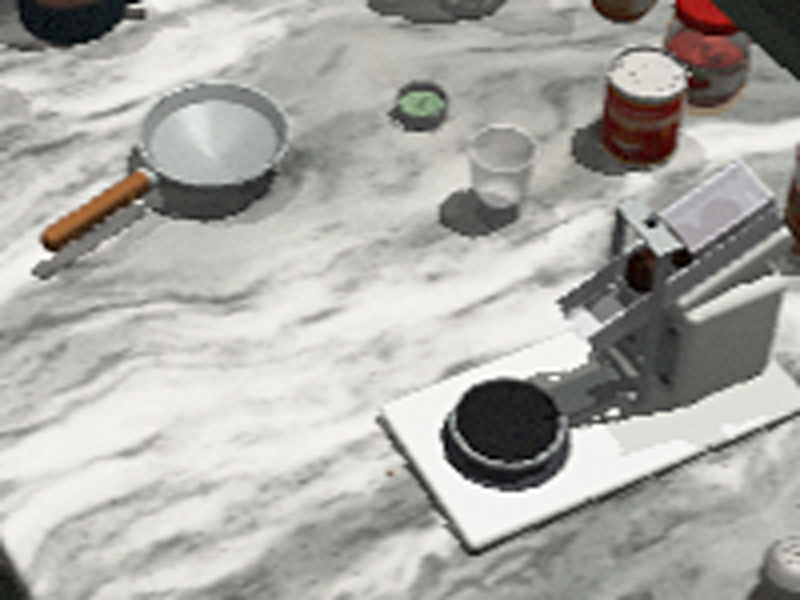

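The crops show the bowl at about (240.5,218) in the top view. The dispenser's front base edge runs from (295,273) to (319,307) in the scene view, and there is a clear path from the front. I still need the bowl-centre check and the dispenser's yaw.

```bash
cat > d.py <<'E'
from h import *
print("bowl rim tri",tri((200+215/4,170+137/4),(240.5,218)))
# dispenser front edge / left edge at z=.012
a=plane("scene",(295,273.3),.012);b=plane("scene",(318.7,307),.012);c=plane("top",(317.5,223.7),.012);e=plane("top",(317.5,155),.012)
print(a,b,c,e,"yaw front",np.degrees(np.arctan2(*(a-b)[[1,0]]))-90,"left",np.degrees(np.arctan2(*(e-c)[[1,0]])))
# edge fit: white mask boundary, top view, left edge + front edge
im=cv2.imread("pics/top0.png").astype(int).sum(2)
for n,rows in(("top",range(165,220,5)),):
  for r in rows: 
    g=np.diff(im[r,308:326]); print(r,308+np.argmax(np.abs(g)),end=" ")
s=state(); p=s["position"]
print("\nblue mug",plane("top",(188,263),.08),"mug",plane("top",(175,221),.08),"base r-edge",plane("top",(354,223.7),.012))
from scipy.spatial.transform import Rotation as Ro
R=Ro.from_euler("xyz",s["ee_rot"]).as_matrix()
hy=np.arctan2(.02256,.08476);g=np.array([.437203,.136934,0])+.059*np.array([np.cos(hy),np.sin(hy),0]);
Rt=Ro.from_euler("xyz",[np.pi,0,hy]).as_matrix()
for z in(.15,.028):
  g[2]=z;print("grip",g,np.degrees(hy),"tool shift mm",1000*R.T@(g-p),"rv",np.degrees(Ro.from_matrix(R.T@Rt).as_rotvec()))
E
python3 d.py
```

```text
bowl rim tri (array([0.58633637, 0.17500679, 0.02748629]), [np.float64(0.0007471411626355693), np.float64(0.0007471411626355185)])
[ 0.5679084 -0.0898111  0.012    ] [ 0.56471799 -0.20742124  0.012     ] [ 0.56530665 -0.08320198  0.012     ] [ 0.81562035 -0.09328549  0.012     ] yaw front -1.5538795491805644 left -2.306827434250739
165 317 170 323 175 323 180 323 185 317 190 316 195 323 200 316 205 322 210 323 215 316 
blue mug [0.42723496 0.33431973 0.08      ] mug [0.56468995 0.3818636  0.08      ] base r-edge [ 0.56310437 -0.20620592  0.012     ]
grip [0.494218  0.1521093 0.15     ] 14.904486935057118 tool shift mm [-383.64250119 -277.30224062   97.82049757] rv [-7.48983555e-02  1.26858876e-01  1.40070366e+02]
grip [0.494218  0.1521093 0.028    ] 14.904486935057118 tool shift mm [-383.68684255 -277.06514693  219.82025913] rv [-7.48983555e-02  1.26858876e-01  1.40070366e+02]
```

```bash
python3 -m jog '[[[-40,-28,10,0,0,8,-1],[-80,-56,20,0,0,16,-1],[-120,-84,30,0,0,24,-1],[-160,-112,40,0,0,32,-1],[-200,-140,50,0,0,40,-1],[-240,-168,60,0,0,48,-1],[-280,-196,70,0,0,56,-1],[-320,-230,80,0,0,64,-1],[-360,-260,90,0,0,72,-1],[-384,-277,98,0,0,80,-1]]]'
cat > to.py <<'E'
import sys
from h import *
from scipy.spatial.transform import Rotation as Ro
# usage: x y z yaw_deg -> tool shift from the measured pose
x,y,z,w=map(float,sys.argv[1:5]);s=state();R=Ro.from_euler("xyz",s["ee_rot"]).as_matrix()
Rt=Ro.from_euler("xyz",[np.pi,0,np.radians(w)]).as_matrix()
print("now",s["time_s"],s["position"].round(4),np.degrees(s["ee_rot"]).round(2),"F",s["ft_force"].round(2),"T",s["wrist_torque"].round(3),"q",s["q"].round(2),s["opening"],s["grip_force"])
print("shift",(1000*R.T@(np.array([x,y,z])-s["position"])).round(1),"rv",np.degrees(Ro.from_matrix(R.T@Rt).as_rotvec()).round(2))
E
python3 to.py .494 .152 .15 14.9
```

```text
time_s: 1.1
position: [0.4963, 0.15, 0.1497]
ee_rot: [3.141, 0.0, 1.301]
ft_force: [0.4, 0.6, -0.3]
opening: 0.0854
grip_force: 0.0
now 1.1 [0.4963 0.15   0.1497] [1.7999e+02 2.0000e-02 7.4520e+01] F [ 0.4  0.6 -0.3] T [ 0.004 -0.068 -0.043] q [ 0.08  0.53  1.79 -0.    0.82  0.35] 0.08537683996763575 0.0
shift [ 1.3 -2.7 -0.3] rv [2.000e-02 2.000e-02 5.962e+01]
```

```bash
python3 -m jog '[[[0,0,0,0,0,8,-1],[0,0,0,0,0,16,-1],[0,0,0,0,0,24,-1],[0,0,0,0,0,32,-1],[0,0,0,0,0,40,-1],[0,0,0,0,0,48,-1],[0,0,0,0,0,56,-1],[0,0,0,0,0,60,-1],[0,0,0,0,0,60,-1],[0,0,0,0,0,60,-1]]]'
python3 to.py .494 .152 .028 14.9
```

```text
time_s: 2.1
position: [0.495, 0.1528, 0.1501]
ee_rot: [-3.142, 0.0, 0.263]
ft_force: [1.0, -0.3, 0.2]
opening: 0.0856
grip_force: 0.0
now 2.1 [0.495  0.1528 0.1501] [-1.800e+02  3.000e-02  1.506e+01] F [ 1.03 -0.29  0.23] T [-0.005  0.049  0.016] q [ 0.08  0.53  1.79 -0.    0.82  1.39] 0.08558938690220187 0.0
shift [ -1.1   0.6 122.1] rv [-0.    0.03  0.16]
```

```bash
python3 -m jog '[[[-1,0,30,0,0,0,-1],[-1,0,60,0,0,0,-1],[-1,0,90,0,0,0,-1],[-1,0,110,0,0,0,-1],[-1,0,122,0,0,0,-1],[-1,0,122,0,0,0,-1],[-1,0,122,0,0,0,-1]]]'
python3 -m jog '[[[0,0,0,0,0,0,1],[0,0,0,0,0,0,1],[0,0,0,0,0,0,1],[0,0,0,0,0,0,1],[0,0,0,0,0,0,1],[0,0,0,0,0,0,1],[0,0,0,0,0,0,1],[0,0,0,0,0,0,1]]]'
python3 to.py .494 .152 .1 14.9
python3 - <<'E'
from h import *
for n in("scene","top"): cv2.imwrite(f"pics/{n}1.png",snapshot(n)[:,:,::-1])
a=cv2.imread("pics/top1.png")[180:280,180:310];b=cv2.imread("pics/scene1.png")[170:270,170:300]
cv2.imwrite("pics/g1.png",cv2.resize(np.hstack([a,b]),None,fx=3,fy=3,interpolation=2))
E
```

```text
time_s: 2.8
position: [0.4945, 0.1527, 0.0286]
ee_rot: [3.142, -0.001, 0.262]
ft_force: [0.8, 1.1, 0.6]
opening: 0.0853
grip_force: 0.0
time_s: 3.6
position: [0.4942, 0.1526, 0.0285]
ee_rot: [3.142, -0.0, 0.261]
ft_force: [-1.2, -0.3, 3.0]
opening: 0.0128
grip_force: 60.7
now 3.6 [0.4942 0.1526 0.0285] [ 1.800e+02 -2.000e-02  1.497e+01] F [-1.24 -0.26  2.98] T [-0.041 -0.066 -0.056] q [ 0.08  0.75  1.85 -0.    0.54  1.39] 0.012826826136724541 60.71836709976196
shift [ -0.4   0.5 -71.5] rv [ 0.   -0.02  0.07]
```

View pics/g1.png

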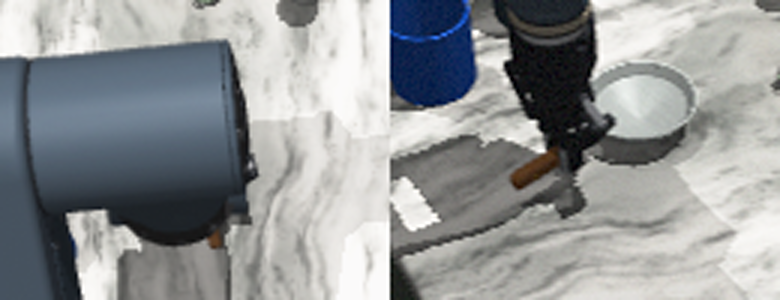

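The pan is gripped: opening 13 mm, grip force 60 N, and the scene view shows the jaws across the handle. Now lift it.

```bash
python3 -m jog '[[[0,0,-15,0,0,0,1],[0,0,-35,0,0,0,1],[0,0,-60,0,0,0,1],[0,0,-80,0,0,0,1],[0,0,-90,0,0,0,1],[0,0,-90,0,0,0,1],[0,0,-90,0,0,0,1]]]'
python3 to.py .4205 -.138 .118 -2
```

```text
time_s: 4.4
position: [0.4936, 0.1526, 0.1177]
ee_rot: [-3.141, 0.001, 0.261]
ft_force: [-0.2, -0.4, -1.5]
opening: 0.0129
grip_force: 60.3
now 4.4 [0.4936 0.1526 0.1177] [-1.7998e+02  8.0000e-02  1.4970e+01] F [-0.18 -0.41 -1.53] T [-0.01   0.14  -0.011] q [0.08 0.59 1.82 0.   0.74 1.39] 0.012851244957024261 60.27172923088074
shift [-1.457e+02  2.618e+02 -2.000e-01] rv [-0.    0.08 16.97]
```

```bash
python3 -m jog '[[[-15,26,0,0,0,2,1],[-36,65,0,0,0,4,1],[-57,103,0,0,0,7,1],[-79,142,0,0,0,9,1],[-100,180,0,0,0,12,1],[-120,216,0,0,0,14,1],[-136,245,0,0,0,16,1],[-146,262,0,0,0,17,1],[-146,262,0,0,0,17,1],[-146,262,0,0,0,17,1]]]'
python3 -m jog '[[[0,0,15,0,0,0,1],[0,0,35,0,0,0,1],[0,0,47,0,0,0,1],[0,0,50,0,0,0,1],[0,0,50,0,0,0,1],[0,0,50,0,0,0,1],[0,0,50,0,0,0,1]]]'
python3 to.py .5305 -.1421 .068 -2
python3 - <<'E'
from h import *
for n in("scene","top"): cv2.imwrite(f"pics/{n}2.png",snapshot(n)[:,:,::-1])
a=cv2.imread("pics/top2.png")[130:270,290:400];b=cv2.imread("pics/scene2.png")[200:340,250:400]
cv2.imwrite("pics/g2.png",cv2.resize(np.hstack([a,b]),None,fx=3,fy=3,interpolation=2))
E
```

```text
time_s: 5.4
position: [0.4201, -0.1379, 0.1175]
ee_rot: [-3.14, 0.002, -0.037]
ft_force: [-0.2, 0.2, -1.0]
opening: 0.0127
grip_force: 60.3
time_s: 6.1
position: [0.4212, -0.1381, 0.0688]
ee_rot: [3.141, -0.001, -0.035]
ft_force: [0.9, 0.6, -1.5]
opening: 0.0129
grip_force: 60.2
now 6.1 [ 0.4212 -0.1381  0.0688] [ 1.7997e+02 -6.0000e-02 -1.9900e+00] F [ 0.93  0.64 -1.48] T [-0.014  0.107  0.001] q [-0.57  0.63  2.03  0.    0.48  1.04] 0.012923908417151143 60.22927522659302
shift [109.4   0.2   1. ] rv [ 0.03 -0.06  0.01]
```

View pics/g2.png

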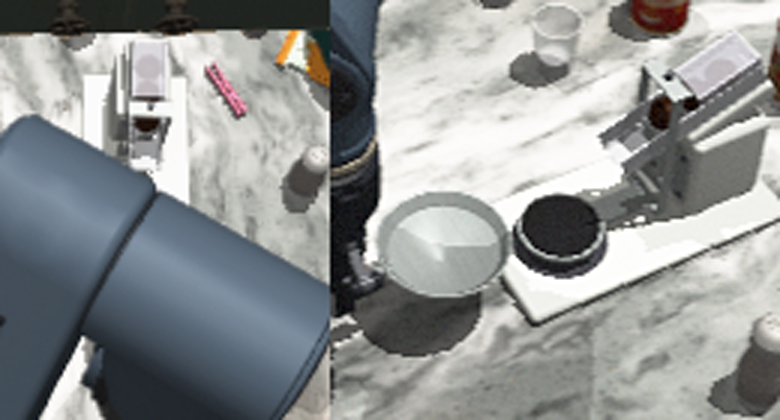

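The scene crop shows the pan in line in front of the pad, with the rim's left end at about x=266, its right end at about 309 and its top at about row 264. I'll compare this with the prediction for a level pan.

Run:
```python
from h import *
w=np.radians(-2);c=np.array([.4212,-.1381])+.095*np.array([np.cos(w),np.sin(w)])
for til in(0,3,6):
  t=np.linspace(0,2*np.pi,90);a=np.radians(til)
  P=np.array([proj("scene",(c[0]+.055*np.cos(x),c[1]+.055*np.sin(x),.0748-np.tan(a)*(.095+.055*np.cos(x)))) for x in t])
  print(til,"cols",P[:,0].min(),P[:,0].max(),"rows",P[:,1].min(),P[:,1].max())
im=cv2.imread("pics/scene2.png");h=cv2.cvtColor(im,cv2.COLOR_BGR2HSV)
print(h[260:305:3,287,2],h[281,258:318:3,2])
```

```text
0 cols 264.54696392403207 310.9927077273277 rows 261.7949575649426 298.3904186485938
3 cols 264.5675181198466 310.8667007161899 rows 263.49364122915324 299.3520635731454
6 cols 264.5881308352579 310.7410318790604 rows 265.14644062604157 300.31653491460986
[230 233 161 218 221 223 229 219 212 189 180 177 169  78  59] [ 75  63 248 163 191 188 191 206 226 224 229 226 224 211 206 190 143 130
  52 175]
```

```bash
python3 -m jog '[[[10,0,0,0,0,0,1],[28,0,0,0,0,0,1],[48,0,0,0,0,0,1],[68,0,0,0,0,0,1],[86,0,0,0,0,0,1],[100,0,0,0,0,0,1],[107,0,0,0,0,0,1],[110,0,0,0,0,0,1],[110,0,0,0,0,0,1],[110,0,0,0,0,0,1]]]'
python3 to.py .5305 -.1421 .045 -2
python3 - <<'E'
from h import *
cv2.imwrite("pics/scene3.png",snapshot("scene")[:,:,::-1])
b=cv2.imread("pics/scene3.png")[200:340,250:400]
cv2.imwrite("pics/g3.png",cv2.resize(b,None,fx=4,fy=4,interpolation=2))
E
```

```text
time_s: 7.2
position: [0.5299, -0.1418, 0.0682]
ee_rot: [-3.141, 0.001, -0.036]
ft_force: [0.2, -0.3, -1.7]
opening: 0.0129
grip_force: 60.2
now 7.2 [ 0.5299 -0.1418  0.0682] [-1.7997e+02  8.0000e-02 -2.0400e+00] F [ 0.21 -0.31 -1.66] T [ 0.023  0.132 -0.047] q [-0.47  0.7   1.76 -0.    0.68  1.14] 0.01293477099179869 60.23340582847595
shift [ 0.7  0.3 23.2] rv [-0.03  0.08 -0.04]
```

View pics/g3.png

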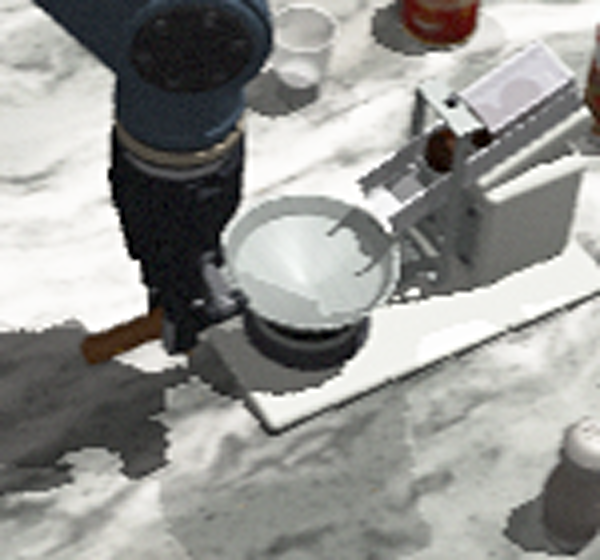

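The bowl is over the pad, centred at about (328,265) in the full scene image, with its far edge under the spout and nothing touching. Now press.

```bash
python3 -m jog '[[[0,0,4,0,0,0,1],[0,0,8,0,0,0,1],[0,0,12,0,0,0,1],[0,0,16,0,0,0,1],[0,0,16,0,0,0,1],[0,0,16,0,0,0,1]]]'
python3 -m jog '[[[0,0,2,0,0,0,1],[0,0,4,0,0,0,1],[0,0,6,0,0,0,1],[0,0,6,0,0,0,1],[0,0,6,0,0,0,1]]]'
python3 to.py .5305 -.1421 .045 -2
```

```text
time_s: 7.85
position: [0.5305, -0.1421, 0.0522]
ee_rot: [-3.141, 0.001, -0.035]
ft_force: [-1.4, -0.6, 1.6]
opening: 0.013
grip_force: 60.6
time_s: 8.35
position: [0.5307, -0.1421, 0.0463]
ee_rot: [-3.142, 0.0, -0.035]
ft_force: [-2.6, -0.4, 2.7]
opening: 0.0127
grip_force: 60.7
now 8.35 [ 0.5307 -0.1421  0.0463] [-1.80e+02  1.00e-02 -2.03e+00] F [-2.59 -0.42  2.65] T [-0.07   0.172 -0.05 ] q [-0.47  0.74  1.76 -0.    0.64  1.14] 0.012708792650833581 60.70505619049072
shift [-0.2  0.   1.3] rv [-0.    0.01 -0.03]
```

```bash
python3 -m jog '[[[0,0,1,0,0,0,1],[0,0,2,0,0,0,1],[0,0,2,0,0,0,1],[0,0,2,0,0,0,1]]]'
python3 -m jog '[[[0,0,1,0,0,0,1],[0,0,2,0,0,0,1],[0,0,2,0,0,0,1],[0,0,2,0,0,0,1]]]'
python3 to.py .5305 -.1421 .045 -2
python3 - <<'E'
from h import *
cv2.imwrite("pics/scene4.png",snapshot("scene")[:,:,::-1])
b=cv2.imread("pics/scene4.png")[200:340,250:400]
cv2.imwrite("pics/g4.png",cv2.resize(b,None,fx=4,fy=4,interpolation=2))
E
```

```text
time_s: 8.75
position: [0.5306, -0.1421, 0.0449]
ee_rot: [3.141, -0.0, -0.035]
ft_force: [-4.2, 0.5, 7.6]
opening: 0.013
grip_force: 61.6
time_s: 9.15
position: [0.5301, -0.1421, 0.0433]
ee_rot: [3.142, 0.001, -0.035]
ft_force: [-6.1, 0.2, 10.4]
opening: 0.0129
grip_force: 62.2
now 9.15 [ 0.5301 -0.1421  0.0433] [ 1.80e+02  4.00e-02 -2.02e+00] F [-6.1   0.22 10.44] T [-0.077  0.339 -0.033] q [-0.47  0.74  1.77 -0.    0.63  1.14] 0.01290728679727508 62.19512701034546
shift [ 0.4  0.  -1.7] rv [ 0.    0.04 -0.02]
```

View pics/g4.png

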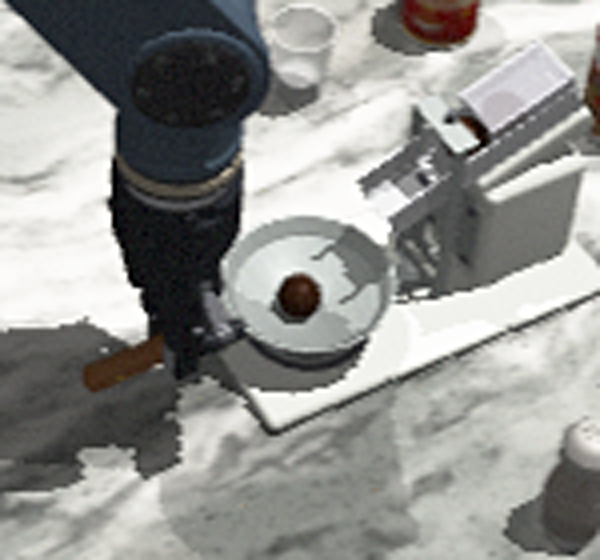

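The press has reached the stop and one chocolate is in the bowl, at about (325,274) in the full image. I'll let it settle, then raise slowly and draw the pan out gently.

```bash
python3 -m jog '[[[0,0,0,0,0,0,1],[0,0,0,0,0,0,1],[0,0,0,0,0,0,1],[0,0,0,0,0,0,1],[0,0,0,0,0,0,1],[0,0,0,0,0,0,1],[0,0,0,0,0,0,1],[0,0,0,0,0,0,1],[0,0,0,0,0,0,1],[0,0,0,0,0,0,1]]]'
python3 -m jog '[[[0,0,-2,0,0,0,1],[0,0,-5,0,0,0,1],[0,0,-8,0,0,0,1],[0,0,-11,0,0,0,1],[0,0,-14,0,0,0,1],[0,0,-17,0,0,0,1],[0,0,-20,0,0,0,1],[0,0,-23,0,0,0,1],[0,0,-25,0,0,0,1],[0,0,-26,0,0,0,1]]]'
python3 -m jog '[[[-1,0,0,0,0,0,1],[-3,0,0,0,0,0,1],[-6,0,0,0,0,0,1],[-10,0,0,0,0,0,1],[-15,0,0,0,0,0,1],[-21,0,0,0,0,0,1],[-27,0,0,0,0,0,1],[-33,0,0,0,0,0,1],[-39,0,0,0,0,0,1],[-45,0,0,0,0,0,1]]]'
python3 -m jog '[[[-6,0,0,0,0,0,1],[-12,0,0,0,0,0,1],[-18,0,0,0,0,0,1],[-24,0,0,0,0,0,1],[-30,0,0,0,0,0,1],[-36,0,0,0,0,0,1],[-41,0,0,0,0,0,1],[-45,0,0,0,0,0,1],[-48,0,0,0,0,0,1],[-50,0,0,0,0,0,1]]]'
python3 to.py .45 -.138 .25 -2
python3 - <<'E'
from h import *
cv2.imwrite("pics/scene5.png",snapshot("scene")[:,:,::-1])
b=cv2.imread("pics/scene5.png")[200:340,250:400]
cv2.imwrite("pics/g5.png",cv2.resize(b,None,fx=4,fy=4,interpolation=2))
E
```

```text
time_s: 10.2
position: [0.5301, -0.1421, 0.0433]
ee_rot: [3.142, 0.001, -0.035]
ft_force: [-6.1, -0.4, 10.3]
opening: 0.0129
grip_force: 62.2
time_s: 11.2
position: [0.5309, -0.1421, 0.0685]
ee_rot: [3.141, -0.0, -0.035]
ft_force: [-0.2, -0.1, -0.9]
opening: 0.0129
grip_force: 60.4
time_s: 12.2
position: [0.4852, -0.1405, 0.0684]
ee_rot: [3.142, -0.0, -0.035]
ft_force: [0.4, -0.7, -1.2]
opening: 0.0127
grip_force: 60.4
time_s: 13.2
position: [0.4356, -0.1388, 0.0683]
ee_rot: [3.142, -0.0, -0.035]
ft_force: [0.3, -0.7, -0.5]
opening: 0.0131
grip_force: 60.4
now 13.2 [ 0.4356 -0.1388  0.0683] [180.    -0.    -2.03] F [ 0.33 -0.67 -0.51] T [-0.003  0.151 -0.009] q [-0.55  0.64  1.99 -0.    0.51  1.05] 0.013117407130180999 60.408135652542114
shift [  14.4   -1.3 -181.7] rv [ 0.   -0.   -0.03]
```

View pics/g5.png

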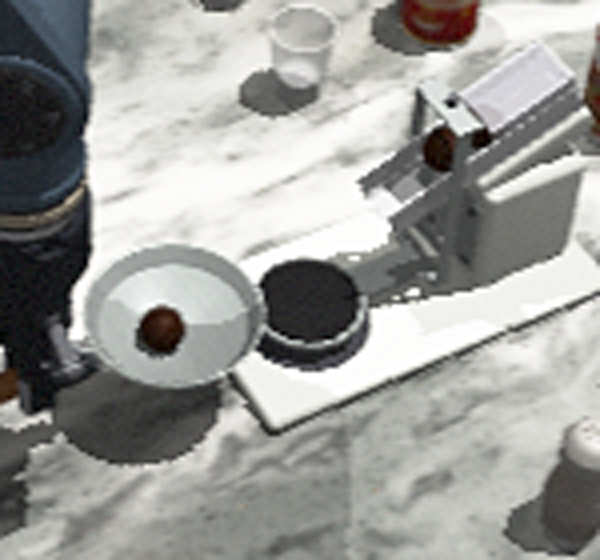

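One chocolate is in the pan and the second waits at the gate. I'll check the pan's tilt and how far the chocolate lies off centre.

```bash
cat > tilt.py <<'E'
from h import *
import sys
f,x,y,z,w=sys.argv[1],*map(float,sys.argv[2:6]);w=np.radians(w);bx=list(map(int,sys.argv[6:10]))
im=cv2.imread(f);h=cv2.cvtColor(im,cv2.COLOR_BGR2HSV)
k,c,s=blob(((h[...,2]<110)&(h[...,1]>100)&((h[...,0]<15)|(h[...,0]>170))).astype(np.uint8),bx);print("choc px",c,s)
u=np.array([np.cos(w),np.sin(w),0]);v=np.array([-u[1],u[0],0])
for t in(-9,-6,-3,0,3,6):   # + = bowl end up
  a=np.radians(t);ux=u*np.cos(a)+np.array([0,0,np.sin(a)]);uz=-u*np.sin(a)+np.array([0,0,np.cos(a)])
  g=np.array([x,y,z+.002]);o=g+.095*ux-.03*uz
  q=np.linspace(0,2*np.pi,120);P=np.array([proj("scene",o+.055*(np.cos(i)*ux+np.sin(i)*v)+.034*uz) for i in q])
  p=plane("scene",c,o[2]+.02)-o
  print(t,"rows %.1f %.1f cols %.1f %.1f"%(P[:,1].min(),P[:,1].max(),P[:,0].min(),P[:,0].max()),"choc mid",proj("scene",o+.02*uz).round(1),"offset along/left mm",(1000*p@u).round(1),(1000*p@v).round(1))
E
python3 tilt.py pics/scene5.png .4356 -.1388 .0683 -2 270 250 315 300
```

```text
choc px [290.13095238 281.83333333] [285 277  11  11  84]
-9 rows 264.9 299.3 cols 270.1 315.5 choc mid [291.9 285.5] offset along/left mm 4.4 11.6
-6 rows 263.2 298.2 cols 270.1 315.9 choc mid [292.4 284. ] offset along/left mm 0.3 8.3
-3 rows 261.6 297.2 cols 270.1 316.2 choc mid [292.8 282.6] offset along/left mm -3.5 5.0
0 rows 259.9 296.3 cols 270.0 316.3 choc mid [293.  281.2] offset along/left mm -7.1 1.6
3 rows 258.3 295.3 cols 269.9 316.3 choc mid [293.2 279.8] offset along/left mm -10.5 -1.9
6 rows 256.6 294.5 cols 269.7 316.2 choc mid [293.3 278.5] offset along/left mm -13.6 -5.4
```

```bash
python3 -m jog '[[[0,0,-2,0,0,0,1],[0,0,-6,0,0,0,1],[0,0,-12,0,0,0,1],[0,0,-20,0,0,0,1],[0,0,-29,0,0,0,1],[0,0,-39,0,0,0,1],[0,0,-49,0,0,0,1],[0,0,-59,0,0,0,1],[0,0,-69,0,0,0,1],[0,0,-79,0,0,0,1]]]'
python3 -m jog '[[[1,0,-10,0,0,0,1],[2,0,-20,0,0,0,1],[4,0,-30,0,0,0,1],[7,0,-40,0,0,0,1],[10,0,-50,0,0,0,1],[13,0,-60,0,0,0,1],[16,0,-69,0,0,0,1],[18,0,-76,0,0,0,1],[20,0,-80,0,0,0,1],[20,0,-82,0,0,0,1]]]'
python3 -m jog '[[[0,0,0,0,0,-0.4,1],[0,0,0,0,0,-1.2,1],[0,0,0,0,0,-2.4,1],[0,0,0,0,0,-4,1],[0,0,0,0,0,-6,1],[0,0,0,0,0,-8.2,1],[0,0,0,0,0,-10.5,1],[0,0,0,0,0,-13,1],[0,0,0,0,0,-15.5,1],[0,0,0,0,0,-18,1]]]'
python3 to.py .455 -.138 .23 90
python3 - <<'E'
from h import *
cv2.imwrite("pics/scene6.png",snapshot("scene")[:,:,::-1])
E
python3 -c "
import subprocess,sys
" ; python3 tilt.py pics/scene6.png .455 -.1395 .23 16 260 130 340 290
```

```text
time_s: 14.25
position: [0.4358, -0.1387, 0.1483]
ee_rot: [3.141, -0.0, -0.035]
ft_force: [0.6, -0.3, -1.5]
opening: 0.0132
grip_force: 60.4
time_s: 15.25
position: [0.4561, -0.1395, 0.2297]
ee_rot: [3.141, -0.001, -0.035]
ft_force: [0.6, -0.3, -1.9]
opening: 0.0131
grip_force: 60.4
time_s: 16.25
position: [0.4557, -0.1394, 0.2291]
ee_rot: [-3.141, 0.0, 0.282]
ft_force: [-0.5, -0.3, -1.3]
opening: 0.013
grip_force: 60.4
now 16.25 [ 0.4557 -0.1394  0.2291] [-1.7999e+02  2.0000e-02  1.6150e+01] F [-0.45 -0.32 -1.32] T [-0.045  0.07  -0.003] q [-0.53  0.36  1.82 -0.    0.97  0.76] 0.01300537009504004 60.403300523757935
shift [-0.3 -1.6 -0.9] rv [-2.000e-02  1.000e-02 -7.385e+01]
choc px [291.44318182 225.36363636] [286 220  11  12  88]
-9 rows 209.3 240.7 cols 269.1 318.1 choc mid [292.9 229.3] offset along/left mm 9.6 10.7
-6 rows 207.1 239.7 cols 269.2 318.5 choc mid [293.3 227.5] offset along/left mm 3.9 7.5
-3 rows 204.8 238.7 cols 269.2 318.7 choc mid [293.6 225.8] offset along/left mm -1.5 4.3
0 rows 202.6 237.8 cols 269.1 318.9 choc mid [293.8 224. ] offset along/left mm -6.7 1.0
3 rows 200.4 236.9 cols 269.0 318.9 choc mid [294.  222.4] offset along/left mm -11.8 -2.4
6 rows 198.3 236.1 cols 268.8 318.8 choc mid [294.1 220.8] offset along/left mm -16.6 -5.8
```

```bash
python3 -m jog '[[[0,0,0,0,0,-1,1],[0,0,0,0,0,-2.5,1],[0,0,0,0,0,-4.5,1],[0,0,0,0,0,-7,1],[0,0,0,0,0,-10,1],[0,0,0,0,0,-13,1],[0,0,0,0,0,-16,1],[0,0,0,0,0,-19,1],[0,0,0,0,0,-22,1],[0,0,0,0,0,-25,1]]]'
python3 -m jog '[[[0,0,0,0,0,-3,1],[0,0,0,0,0,-6,1],[0,0,0,0,0,-9,1],[0,0,0,0,0,-12,1],[0,0,0,0,0,-15,1],[0,0,0,0,0,-18,1],[0,0,0,0,0,-21,1],[0,0,0,0,0,-24,1],[0,0,0,0,0,-27,1],[0,0,0,0,0,-30,1]]]'
python3 -m jog '[[[0,0,0,0,0,-3,1],[0,0,0,0,0,-6,1],[0,0,0,0,0,-9,1],[0,0,0,0,0,-12,1],[0,0,0,0,0,-14.5,1],[0,0,0,0,0,-16.5,1],[0,0,0,0,0,-18,1],[0,0,0,0,0,-19,1],[0,0,0,0,0,-19,1],[0,0,0,0,0,-19,1]]]'
python3 to.py .455 -.1395 .23 90
python3 - <<'E'
from h import *
for n in("scene","top"): cv2.imwrite(f"pics/{n}7.png",snapshot(n)[:,:,::-1])
b=cv2.imread("pics/scene7.png")[150:290,190:320];a=cv2.imread("pics/top7.png")[180:320,250:380]
cv2.imwrite("pics/g7.png",cv2.resize(np.hstack([a,b]),None,fx=3,fy=3,interpolation=2))
E
python3 tilt.py pics/scene7.png .455 -.1395 .23 90 200 130 300 290
```

```text
time_s: 17.3
position: [0.4558, -0.1395, 0.2293]
ee_rot: [3.141, 0.0, 0.718]
ft_force: [-0.2, -0.5, -2.0]
opening: 0.0131
grip_force: 60.4
time_s: 18.3
position: [0.4559, -0.1395, 0.2293]
ee_rot: [3.141, 0.0, 1.242]
ft_force: [-0.7, -0.4, -1.1]
opening: 0.013
grip_force: 60.4
time_s: 19.3
position: [0.4558, -0.1395, 0.2293]
ee_rot: [3.141, 0.0, 1.57]
ft_force: [0.5, 0.4, -1.4]
opening: 0.0132
grip_force: 60.4
now 19.3 [ 0.4558 -0.1395  0.2293] [179.99   0.    89.96] F [ 0.49  0.41 -1.41] T [-0.102  0.053 -0.019] q [-0.53  0.36  1.82 -0.    0.97 -0.53] 0.013180970942643219 60.405553579330444
shift [-0.  -0.8 -0.7] rv [ 0.01  0.   -0.04]
choc px [214.94974874 163.91457286] [202 155  28  16 199]
-9 rows 205.4 235.0 cols 219.1 267.8 choc mid [244.2 224.6] offset along/left mm 235.0 -32.3
-6 rows 202.9 234.2 cols 218.8 267.8 choc mid [243.9 222.8] offset along/left mm 227.3 -30.2
-3 rows 200.5 233.4 cols 218.5 267.7 choc mid [243.6 221. ] offset along/left mm 219.6 -28.1
0 rows 198.1 232.6 cols 218.3 267.7 choc mid [243.4 219.2] offset along/left mm 212.1 -25.9
3 rows 195.8 231.9 cols 218.2 267.7 choc mid [243.2 217.6] offset along/left mm 204.8 -23.7
6 rows 193.6 231.3 cols 218.1 267.8 choc mid [243.  215.9] offset along/left mm 197.7 -21.5
```

View pics/g7.png

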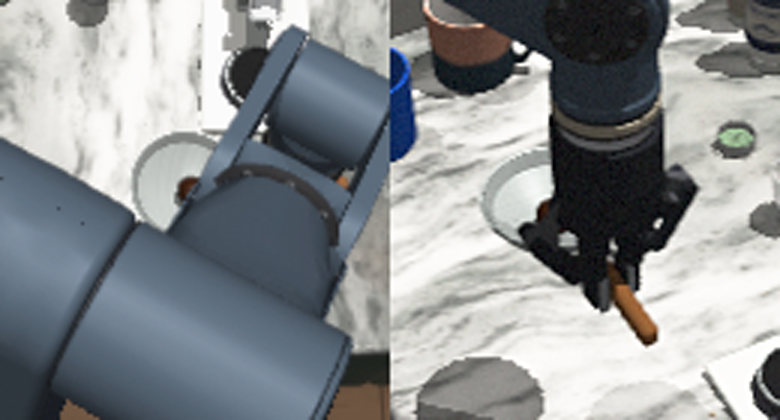

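In the top view the bowl is the left end, rim from about col 294, with the chocolate at about (312,243). In the scene view the chocolate shows behind the finger at about (242,221) and the handle tip is at (277,263). I'll refine the tilt from the handle tip and the rim.

Run:
```python
from h import *
im=cv2.imread("pics/scene7.png");h=cv2.cvtColor(im,cv2.COLOR_BGR2HSV)
k,c,s=blob(((h[...,0]<20)&(h[...,1]>110)&(h[...,2]>60)).astype(np.uint8),(255,235,290,275));pts=np.argwhere(k)[:,::-1]
d=np.linalg.svd(pts-c,full_matrices=False)[2][0];d*=np.sign(d[1]);t=(pts-c)@d
print("handle c",c,"dir",np.degrees(np.arctan2(d[1],d[0])),"tip",c+d*t.max(),s)
# top view chocolate
it=cv2.imread("pics/top7.png");ht=cv2.cvtColor(it,cv2.COLOR_BGR2HSV)
kt,ct,st=blob(((ht[...,2]<120)&(ht[...,1]>100)&((ht[...,0]<15)|(ht[...,0]>170))).astype(np.uint8),(300,232,325,252));print("choc top",ct,st)
g=np.array([.4558,-.1395,.2313])
for T in(-6,-3,0,3,6):
  a=np.radians(T);u=np.array([0,np.cos(a),np.sin(a)]);z=np.array([0,-np.sin(a),np.cos(a)]);A=proj("scene",g-.059*u);B=proj("scene",g-.02*u);D=A-B
  o=g+.095*u-.03*z;q=np.linspace(0,6.28,90);f=lambda n:np.array([proj(n,o+.055*(np.cos(i)*u+np.sin(i)*np.array([1,0,0]))+.034*z) for i in q])
  F=f("top");S=f("scene");m=(S[:,0]<232)
  print(T,"tip",A.round(1),"dir",np.degrees(np.arctan2(D[1],D[0])).round(1),"top rim col min",F[:,0].min().round(1),"rows",F[:,1].min().round(1),F[:,1].max().round(1),"choc top",proj("top",o+.02*z).round(1),"scene leftmost",S[S[:,0].argmin()].round(1),"at col232 rows",[S[m&(S[:,1]<215)][:,1].min().round(1),S[m&(S[:,1]>215)][:,1].max().round(1)])
v=h[...,2].astype(int);print("scene col 232:",v[192:240,232]);print("col 236",v[192:240,236])
gt=ht[...,2].astype(int);print("top row 240:",gt[240,285:315]);print("top col 310:",gt[215:235,305])
```

```text
handle c [271.34188034 253.8974359 ] dir 56.1823957058532 tip [277.61316044 263.25913867] [265 245  14  19 117]
choc top [311.71428571 241.9047619 ] [310 240   6   6  21]
-6 tip [276.9 259.9] dir 50.7 top rim col min 291.9 rows 223.3 260.9 choc top [311.2 242.9] scene leftmost [219.2 220.2] at col232 rows [np.float64(206.0), np.float64(233.1)]
-3 tip [276.9 260.9] dir 52.3 top rim col min 291.8 rows 222.9 260.6 choc top [311.  242.6] scene leftmost [218.9 218.1] at col232 rows [np.float64(203.4), np.float64(232.0)]
0 tip [277.  261.9] dir 53.8 top rim col min 291.8 rows 222.5 260.3 choc top [310.9 242.2] scene leftmost [218.7 216.2] at col232 rows [np.float64(200.9), np.float64(231.0)]
3 tip [277.  262.9] dir 55.2 top rim col min 292.0 rows 222.0 259.9 choc top [310.8 241.8] scene leftmost [218.5 214.3] at col232 rows [np.float64(198.5), np.float64(230.0)]
6 tip [276.9 263.8] dir 56.5 top rim col min 292.4 rows 221.5 259.6 choc top [310.9 241.4] scene leftmost [218.4 212.5] at col232 rows [np.float64(196.2), np.float64(229.1)]
scene col 232: [251 252 249 210 161 221 247 247 234 237 157 165 163 161 164 149 235 233
 230 230 229 226 225 225 222 217 219 219 219 216 212 200 219 189 120 112
 160 191 116  64 148 206 218 225 221 197 194 185]
col 236 [252 246 220 230 243 247 240 227 239 173 158 158 158 151 213 240 241 242
 244 244 242 243 244 241 235 235 225 225 220 220 222 201  57  18  30  45
  43  43  41  31  26  54 196 230 223 211 203 193]
top row 240: [245 240 232 229 221 227 235 228 219 163 147 196 199 201 202 202 202 199
 203 204 201 200 202 200 168  92  63  61  63  64]
top col 310: [225 231 241 243 245 246 247 247 246 243 144 130 130 138 186 191 192 192
 194 196]
```

Run:
```python
from h import *
im=cv2.imread("pics/scene7.png");h=cv2.cvtColor(im,cv2.COLOR_BGR2HSV)
k,c,s=blob(((h[...,0]<20)&(h[...,1]>100)&(h[...,2]>50)).astype(np.uint8),(255,235,290,275))
r=np.arange(248,260);L=[np.argwhere(k[i])[:,0].min() for i in r];Rr=[np.argwhere(k[i])[:,0].max() for i in r];print(L,Rr)
for e in(L,Rr): print("edge dir",np.degrees(np.arctan2(1,np.polyfit(r,e,1)[0])))
g=np.array([.4558,-.1395,.2313])
for T in(-3,0,3,6,9):
  a=np.radians(T);u=np.array([0,np.cos(a),np.sin(a)]);z=np.array([0,-np.sin(a),np.cos(a)]);o=[]
  for dx,dz in((-.007,.008),(-.007,-.008),(.007,.008),(.007,-.008)):
    f=np.array([dx,0,0])+dz*z;D=proj("scene",g-.06*u+f)-proj("scene",g-.025*u+f);o.append(np.degrees(np.arctan2(D[1],D[0])).round(1))
  print(T,o)
```

```text
[np.int64(264), np.int64(264), np.int64(265), np.int64(266), np.int64(267), np.int64(268), np.int64(268), np.int64(269), np.int64(270), np.int64(269), np.int64(271), np.int64(272)] [np.int64(270), np.int64(271), np.int64(271), np.int64(272), np.int64(273), np.int64(273), np.int64(274), np.int64(275), np.int64(276), np.int64(276), np.int64(277), np.int64(278)]
edge dir 54.36768109900072
edge dir 54.50024131533724
-3 [np.float64(52.5), np.float64(52.7), np.float64(51.9), np.float64(52.2)]
0 [np.float64(54.0), np.float64(54.2), np.float64(53.4), np.float64(53.7)]
3 [np.float64(55.3), np.float64(55.5), np.float64(54.9), np.float64(55.1)]
6 [np.float64(56.6), np.float64(56.8), np.float64(56.2), np.float64(56.4)]
9 [np.float64(57.8), np.float64(58.0), np.float64(57.4), np.float64(57.6)]
```

```bash
python3 -m jog '[[[0,0,0,0,0,0,1],[0,0,0,0,0,0,1],[0,0,0,0,0,0,1],[0,0,0,0,0,0,1],[0,0,0,0,0,0,1],[0,0,0,0,0,0,1],[0,0,0,0,0,0,1],[0,0,0,0,0,0,1]]]'
python3 -c "
from workcell import *
print(close_job())"
```

```text
time_s: 20.2
position: [0.4558, -0.1395, 0.2293]
ee_rot: [3.142, -0.0, 1.57]
ft_force: [0.3, 0.7, -0.9]
opening: 0.013
grip_force: 60.4
the job is handed in; nothing more can be done
None
```

I handed the job in at 20.2 s: the pan is held still about 0.2 m above the worktop, level to within about 2°, handle parallel to the front edge and bowl to the left, with one chocolate dispensed and lying about 6 mm off the bowl's centre towards the handle; the mug, glass, salt shaker and candle were kept clear of.

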